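# Refit the strainer and screw collar of a laundry water filter

## Robot

A 6-joint arm with a two-finger parallel gripper is mounted at the origin on the work surface. World frame = base frame: x ahead of the robot, y to its left, z up, the work surface at z = 0. Lengths are in m, angles in rad, forces in N, time in s.
With the tool pointing down it reaches from about 0.3 to 0.875 m from the base axis. Payload 6.4 kg.
Tool frame: the origin (TCP) lies at the very end of the fingers, on their centre line; the grasp point (between the pads) lies 19 mm behind it; z points along the fingers, y is the line along which they close (so a half turn about z gives the same grasp; the last joint's range is limited). The gripper opens to 85 mm and grips with 20 to 120 N. Pads are 22 mm wide; open, the fingers measure 114 mm over their backs; the gripper's body (76 mm by 85 mm) begins 54 mm behind the grasp point. The pads swing forward as they close: fully open they stand 13 mm farther back than shut.
Start: joints at [-0.206, 0.181, 1.607, -0, 1.354, -0.206], TCP at [0.575, 0, 0.191] pointing down, gripper open.
Joint ranges: [-2.99, 2.99], [-0.89, 2.07], [0.3, 2.58], [-1.14, 4.28], [0, 2.63], [-3.12, 3.12]. Speed limits (rad/s): [2.57, 2.57, 3.01, 3.14, 3.14, 3.14].

## Interface

Orientations are given as a unit quaternion [w, x, y, z].
In Python, from bench import ctrl gives the robot as it stands.
- The arm moves only by the tool jog_arm, never from a script. Its argument "series" is a list that holds one entry, the list of rows, each a list of 7 numbers: the shift along the tool's x, y, z in mm, then the turn, a rotation vector about the tool's x, y, z in rad, then the finger opening in mm, from 0 to 85.4. In form: [[[tx, ty, tz, rx, ry, rz, gripper], ...]]. A call has exactly 10 rows; each row shifts and turns the commanded pose from where the row before left it, along the tool's axes as they then stand; what a row does not reach is not made up. A row lasts 1/10 s, in which the tool goes at most 50 mm and 8.59 degrees, less where a joint would pass 70% of its speed; a pose out of reach is approached as far as the arm can. A call with a gripper value outside its range is refused whole. The fingers move at their own pace and stop on an object; the grip force is fixed at half the most. Time passes only in rows, so rows that do not move let the fingers close, or fill a call up. It gives the time, the measured TCP pose, the force, the opening and the grip force at its end, in the units of the state.
- ctrl.get_obs(): the state, without advancing time (a new reading comes with each control period).
- ctrl.camera(name): name is "scene" or "side" or "wrist"; returns a dict with "frame" (480x640x3 uint8, blue, green, red), "z_map" (480x640 float32, m along the optical axis (not along the pixel's ray), 0 where there is no reading), "fx", "fy", "cx", "cy" (pixels), "k1" (the pictures are not rectified: a ray, as slopes to the right and down, at radius r is drawn at 1 + k1 r^2 times it, then the intrinsics apply), "xyz" and "rotation" of the camera in the world. Camera axes: x right, y down, z forward; pixel columns grow to the right and rows downward; lengths in m; the calibration is good to about 2 mm. A picture is of the moment at which its call begins.
- ctrl.hand_in(): hands the job in; it is judged then, once.
The state is a dict: "time_s": time; "q": joint angles; "dq": joint speeds; "joint_efforts": joint torques, N m; "eef_pos": TCP position; "eef_rot": TCP orientation; "wrist_force": force on the tool from outside, world axes, zero at the start; "torque": the same for the moment, N m; "opening": opening from 0.0 (shut) to 1.0 (fully open); "grasp_force": force on a finger pad.
Only numpy, scipy, OpenCV 4.12 (cv2) and the standard library are available. Lean on these libraries where they do the work, as an engineer would, in place of code of your own. Each camera call takes 0.05 s, during which the arm holds its last target. There are 200 camera calls.

## Task

Put the cleaned strainer disk back into the mouth of the water-filter housing, tab up, until it lies flat on its seat, and let go of it. Then put the hexagonal collar over it, lip up, feel for where its lugs drop in between the threads, and screw it clockwise until it is fully home, without forcing anything; leave it there and do not disturb the other things.

Things in the scene. Friction and masses are not known exactly. Their poses are not given: they have to be found in the camera images.
- housing: Round white plastic water-filter housing, 70 mm diameter, bolted upright to the worktop on a 92 mm base flange; a pipe stub with a brass fitting sticks out along its +x. Origin: centre of its underside; z up. A hollow neck, 44 mm wide outside, rises from the shoulder (75 mm up) to the rim at 100 mm. It does not move
- mouth (a point): Centre of the neck's rim, 100 mm above the worktop, on the housing's axis; axes as the housing's. The bore is round, 38 mm wide
- seat_face (a point): Centre of the sprung rubber seat inside the bore, at rest 5 mm below the rim (this point is fixed to the housing). The strainer rests on it, its disk 3 mm proud of the rim. The seat starts to give at 2 N, then 4 N per mm, up to 5 mm
- thread (a point): On the axis, 9 mm below the rim, amid three equal outer thread ramps (to 53 mm diameter, 3 mm thick). Each starts 5 mm below the rim (upper face), drops 0.065 mm per degree clockwise seen from above, spans 72 degrees to a rubber stop (gives 0.25 rad, 2.5 N m per rad). Between them 48 degree gaps: one is centred within 0.8 rad of the housing's x axis, where exactly is not measured: feel or look
- strainer: Steel strainer disk, 35 mm diameter, 8 mm thick, with an upright finger tab on top in the middle: 16 mm long (its x), 9 mm thick (its y), 20 mm tall. Origin: centre of the underside; z up through the tab; top of the tab at 28 mm. About 50 g
- collar: Grey plastic hexagonal collar (screw ring), 65 mm across flats, 20 mm tall, open below, lip on top. Origin: centre of the lower edge; z up. Two flats face its +y and -y, the others every 60 degrees. Laid on the strainer with its lugs in the gaps, its origin is 13 mm below the rim; with lugs on top of the ramps only 5 to 10 mm. About 80 g
- lip (a point): On the collar's axis at the underside of its 4 mm thick lip, 16 mm above the lower edge. The hole in the lip is 26 mm wide. The lip presses on the strainer's disk
- lugs (a point): On the collar's axis, 2 mm above its lower edge, amid its three inner lugs, 8.5 mm wide, 4 mm tall, standing in to 47.6 mm diameter: one on the collar's +x, others every 120 degrees. From the gaps, turned clockwise 60 to 100 degrees, the collar draws down 2.5 mm against the seat, at up to 0.3 N m, till the lugs meet the stops. It stays where left
- detergent: Bystander: white plastic bottle, 70 mm diameter, 190 mm tall, standing. Origin: centre of the underside
- scoop: Bystander: grey plastic cup, 68 mm wide, 60 mm tall, standing. Origin: centre of the underside
- brush: Bystander: wooden hand brush lying on the worktop
There are look-alikes about, which are no part of the job. Of the things that look like the strainer, take the one that is farthest to the robot's left at the start. There is more than one size of the collar; the job needs the middle-sized.

How it is judged:
On the way, in this order (a step that is already met when the one before it is completed fails the run):
1. the strainer lies flat on the seat in the mouth, let go (horizontal distance between strainer and mouth below 0.003 m and z of strainer in the frame of mouth below -0.0035 m and angle between strainer's own z axis and vertical below 0.08 rad and contact force between the fingers and strainer below 0.1 N and distance between collar and mouth above 0.05 m), for 0.2 s.
2. the collar has dropped over the strainer, its lugs below the starts of the threads (horizontal distance between collar and mouth below 0.004 m and z of collar in the frame of mouth below -0.0118 m and angle between collar's own z axis and vertical below 0.1 rad), for 0.1 s.
At the end, for the whole second after the job is handed in: Strainer in the mouth within 3 mm of the axis and 0.08 rad, pressed 1 mm or more into the sprung seat; collar over it within 3 mm and 0.06 rad, at rest, staying screwed down with its lower edge 14.7 to 17.5 mm below the rim (15.5 is fully home, 13 merely laid on) (horizontal distance between each of strainer, collar and mouth below 0.003 m and z of strainer in the frame of mouth below -0.006 m and angle between strainer's own z axis and vertical below 0.08 rad and z of collar in the frame of mouth between -0.0175 and -0.0147 m and angle between collar's own z axis and vertical below 0.06 rad and linear speed of collar below 0.01 m/s and angular speed of collar below 0.1 rad/s); the robot touches nothing.
It fails at once if the collar is forced against the neck (over 45 N) (contact force between collar and housing above 45 N).
It fails at once if the strainer is forced against the housing (over 25 N) (contact force between strainer and housing above 25 N).
It fails at once if a bystander is moved by over 30 mm (distance of any of detergent, scoop, brush from where it was at the start of the episode above 0.03 m).
It fails at once if the bottle or the cup is tipped (angle between any of detergent, scoop's own z axis and vertical above 0.4 rad).
It also fails if it takes over 72 s, if anything falls off the work surface, if the arm or the gripper's body presses on something with over 40 N, if the wrist force passes 120 N, or if a joint passes its speed limit or range.

## Working session

There is one attempt and no reset: what is moved stays moved. The work goes in short steps, Python scripts to look and compute and a tool call to move; the robot and the scene stay as the last step left them, time stands still between calls to the robot, and variables do not carry over. Pictures are saved under pics/ and viewed, at most 10 in all, crops included, and the job is handed in when it is done.

Besides the shell and the picture viewer there is one more tool, called after "Emit:" as name(argument=value, ...) on one line, values as JSON. jog_arm: Moves the arm, as the interface text tells. Its arguments: {"type":"object","properties":{"series":{"type":"array"}},"required":["series"]}

```bash
mkdir -p pics
cat > h.py <<'E'
import numpy as np, cv2
from bench import ctrl
from scipy.spatial.transform import Rotation as R
def cam(n):
    c=ctrl.camera(n); return c
def Rm(c):
    r=np.array(c["rotation"],float)
    return r if r.shape==(3,3) else R.from_quat(r,scalar_first=True).as_matrix()
def und(c,uv):
    uv=np.asarray(uv,float).reshape(-1,2)
    K=np.array([[c["fx"],0,c["cx"]],[0,c["fy"],c["cy"]],[0,0,1]])
    return cv2.undistortPoints(uv[:,None],K,np.array([c["k1"],0,0,0.]))[:,0]
def ray(c,uv):
    s=und(c,uv); d=np.c_[s,np.ones(len(s))]@Rm(c).T
    return np.array(c["xyz"]),d
def onz(c,uv,z):
    o,d=ray(c,uv); return o+d*((z-o[2])/d[:,2])[:,None]
def cloud(c):
    v,u=np.mgrid[:480,:640]
    o,d=ray(c,np.c_[u.ravel(),v.ravel()])
    return (o+d*c["z_map"].ravel()[:,None]).reshape(480,640,3)
E
python3 - <<'E'
from h import *
for n in ("scene","side","wrist"):
    c=cam(n); cv2.imwrite(f"pics/{n}0.png",c["frame"]); print(n,c["xyz"],c["fx"],c["k1"],np.round(Rm(c),2).tolist())
    np.save(f"{n}0.npy",c,allow_pickle=True)
print(ctrl.get_obs())
E
```

```text
scene [1.61006298 0.21906942 0.7841309 ] 522.8748304197378 -0.11466367084210911 [[-0.2, 0.51, -0.84], [0.98, 0.11, -0.16], [0.01, -0.85, -0.52]]
side [ 0.16084798 -0.51858214  0.66418328] 440.95642392809316 -0.03810420232471416 [[0.82, -0.37, 0.44], [-0.58, -0.55, 0.6], [0.02, -0.75, -0.66]]
wrist [0.57545953 0.08232963 0.37277747] 334.3760952821843 -0.004279564617228862 [[1.0, 0.0, -0.0], [-0.0, -0.95, -0.32], [-0.0, 0.32, -0.95]]
{'time_s': 0.15, 'q': array([-2.06305114e-01,  1.81414749e-01,  1.60775808e+00,  2.37747508e-05,
        1.35378169e+00, -2.06298947e-01]), 'dq': array([-4.85184959e-04, -3.40848803e-03, -2.30885670e-03, -4.91894517e-04,
        9.83370520e-05,  3.47413278e-04]), 'joint_efforts': array([ 1.94259010e-03, -4.45260644e+01, -3.51692533e+01, -1.26067753e-04,
        5.82284134e-03,  2.14055274e-05]), 'eef_pos': array([5.74537609e-01, 1.19845709e-04, 1.90675968e-01]), 'eef_rot': array([-5.76263544e-04,  7.07110613e-01,  7.07102621e-01, -3.62937833e-04]), 'wrist_force': array([-0.81632316,  0.27309171, -0.11972651]), 'torque': array([-0.05043688,  0.05103748, -0.03372947]), 'grasp_force': 0.0, 'opening': 0.9985748979964107}
```

View pics/scene0.png

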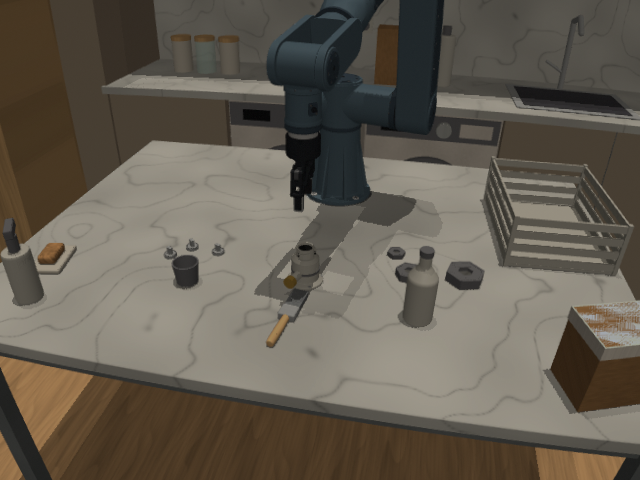

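View pics/side0.png

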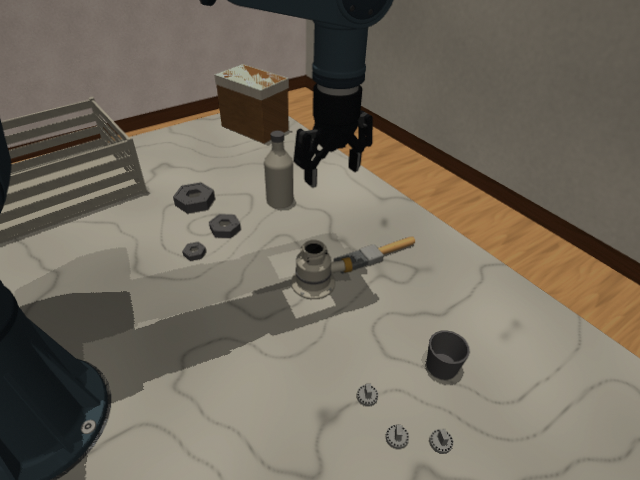

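Scene shows the strainers at (170,252), (192,244) and (218,250). Image right is world +y, so (218,250) is farthest to the robot's left (side view: 367,395). The collars in the side view are large (194,197), middle (225,226) and small (194,251). Next I measure these and take a confirming crop.

Run:
```python
from h import *
S=np.load("side0.npy",allow_pickle=True).item();C=np.load("scene0.npy",allow_pickle=True).item()
print("z0 plane rays:")
for n,c,uvs,z in (("strain side",S,[(367,397),(397,439),(441,442)],.004),("strain scene",C,[(218,253),(192,247),(170,255)],.004),("collar side",S,[(194,195),(225,223),(194,249)],.02),("collar scene",C,[(465,270),(404,270),(397,251)],.02),("mouth",S,[(314,247)],.1),("mouth",C,[(306,247)],.1)):
    print(n,np.round(onz(c,uvs,z),3).tolist())
for n,c in (("side",S),("scene",C)):
    P=cloud(c); ok=c["z_map"]>0
    for nm,xy in (("s0",None),):
        m=ok&(P[...,2]>.012)&(P[...,2]<.22)&(P[...,0]>.2)&(P[...,0]<1.2)&(abs(P[...,1])<.6)
        k,l,st,_=cv2.connectedComponentsWithStats(m.astype(np.uint8))
        for i in range(1,k):
            if st[i,4]>15:
                q=P[l==i]; print(n,st[i].tolist(),np.round(q.mean(0),3),np.round(q.min(0),3),np.round(q.max(0),3))
a=cv2.resize(S["frame"][370:460,330:470],None,fx=5,fy=5,interpolation=cv2.INTER_CUBIC)
b=cv2.resize(S["frame"][175:300,165:365],(700,438//1),interpolation=cv2.INTER_CUBIC)
o=np.vstack([a[:300,:700] if 0 else cv2.resize(a,(400,257)),cv2.resize(b,(400,250))])
cv2.imwrite("pics/crop.png",cv2.convertScaleAbs(cv2.resize(o,None,fx=1.15,fy=1.15),alpha=1.4))
```

```text
z0 plane rays:
strain side [[0.459, -0.267, 0.004], [0.451, -0.348, 0.004], [0.503, -0.39, 0.004]]
strain scene [[0.471, -0.26, 0.004], [0.457, -0.343, 0.004], [0.509, -0.387, 0.004]]
collar side [[0.452, 0.403, 0.02], [0.466, 0.257, 0.02], [0.369, 0.212, 0.02]]
collar scene [[0.437, 0.405, 0.02], [0.47, 0.247, 0.02], [0.382, 0.224, 0.02]]
mouth [[0.537, -0.002, 0.1]]
mouth [[0.539, 0.001, 0.1]]
side [252, 79, 41, 127, 3204] [0.702 0.421 0.1  ] [0.597 0.246 0.012] [0.86  0.6   0.192]
side [62, 128, 85, 82, 2841] [0.286 0.516 0.088] [0.2   0.502 0.012] [0.365 0.6   0.158]
side [173, 183, 42, 28, 751] [0.448 0.393 0.025] [0.401 0.348 0.012] [0.5   0.452 0.032]
side [209, 213, 32, 22, 462] [0.464 0.255 0.02 ] [0.432 0.223 0.012] [0.5   0.296 0.026]
side [294, 236, 121, 59, 2638] [ 0.581 -0.016  0.049] [ 0.495 -0.042  0.012] [0.801 0.028 0.103]
side [182, 241, 24, 16, 229] [0.37  0.219 0.015] [0.347 0.193 0.012] [0.395 0.245 0.018]
side [427, 330, 42, 48, 1410] [ 0.607 -0.296  0.041] [ 0.573 -0.33   0.012] [ 0.64  -0.263  0.064]
side [364, 384, 8, 14, 91] [ 0.458 -0.267  0.024] [ 0.453 -
[... 563 characters left out ...]
.059] [ 0.515 -0.042  0.012] [0.617 0.035 0.103]
scene [166, 246, 7, 8, 40] [ 0.508 -0.388  0.022] [ 0.501 -0.398  0.012] [ 0.516 -0.379  0.031]
scene [387, 247, 18, 10, 76] [0.375 0.221 0.014] [0.35  0.197 0.012] [0.399 0.243 0.017]
scene [396, 246, 43, 78, 2069] [0.639 0.281 0.091] [0.431 0.226 0.012] [0.672 0.32  0.193]
scene [171, 255, 28, 30, 668] [ 0.611 -0.293  0.041] [ 0.574 -0.326  0.012] [ 0.643 -0.26   0.062]
scene [446, 262, 39, 25, 663] [0.461 0.402 0.025] [0.405 0.354 0.012] [0.503 0.453 0.033]
scene [266, 289, 43, 55, 741] [ 0.694 -0.009  0.018] [ 0.602 -0.033  0.012] [0.804 0.022 0.023]
scene [552, 305, 48, 95, 2451] [0.798 0.587 0.103] [0.742 0.569 0.012] [0.853 0.6   0.173]
```

View pics/crop.png

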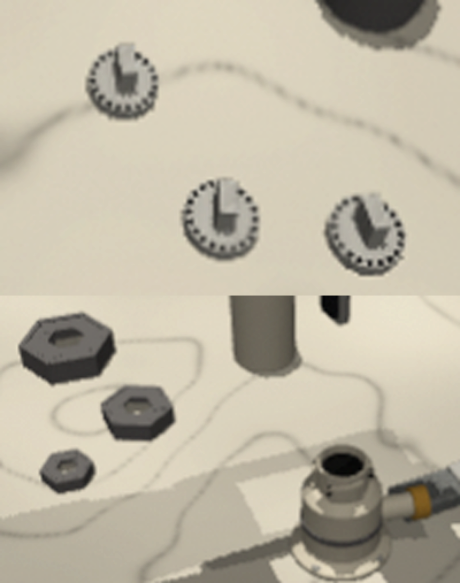

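Emit:
jog_arm(series=[[[-33,-14,0,0,0,0,85],[-33,-14,0,0,0,0,85],[-33,-14,0,0,0,0,85],[-33,-14,0,0,0,0,85],[-33,-14,0,0,0,0,85],[-33,-14,0,0,0,0,85],[-33,-14,0,0,0,0,85],[-33,-14,0,0,0,0,85],[0,0,0,0,0,0,60],[0,0,0,0,0,0,60]]])

```text
time_s: 1.15
eef_pos: [0.4626, -0.2643, 0.1911]
eef_rot: [-0.0, 0.708, 0.706, 0.0]
wrist_force: [-0.1, 0.3, -0.8]
opening: 0.708
grasp_force: 0.0
```

Run:
```python
from h import *
o=ctrl.get_obs(); print(o["time_s"],o["eef_pos"],o["eef_rot"],o["opening"])
c=cam("wrist"); np.save("wrist1.npy",c,allow_pickle=True)
W=np.load("wrist0.npy",allow_pickle=True).item()
im=np.hstack([c["frame"],W["frame"]]); cv2.imwrite("pics/w.png",cv2.convertScaleAbs(cv2.resize(im,(800,300)),alpha=1.3))
P=cloud(c);z=P[...,2]
for lo,hi in((.004,.014),(.022,.036)):
    m=(z>lo)&(z<hi)&(abs(P[...,0]-.462)<.03)&(abs(P[...,1]+.266)<.03)
    q=P[m][:,:2]; r=cv2.minAreaRect((q*1000).astype(np.float32)); print(m.sum(),q.mean(0),r)
```

```text
1.15 [ 0.46257989 -0.26429659  0.19106411] [-4.06867606e-04  7.07820967e-01  7.06391737e-01  1.66416909e-04] 0.707853010716082
611 [ 0.46167461 -0.26226907] ((461.4608154296875, -263.3797302246094), (33.539703369140625, 34.70710372924805), 0.5697563290596008)
136 [ 0.46187884 -0.2628848 ] ((461.6865234375, -263.35675048828125), (16.09320831298828, 8.99514389038086), 58.0905876159668)
```

View pics/w.png

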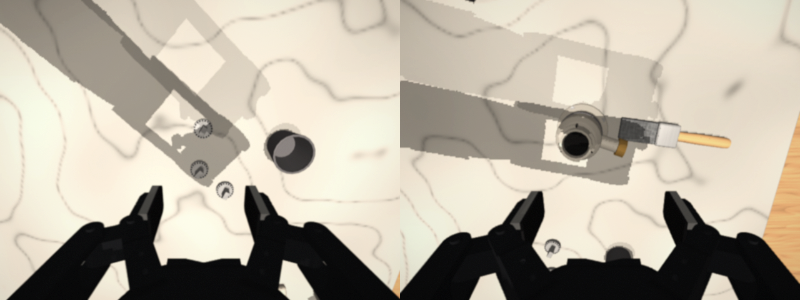

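Strainer tab is visible at (225,190) in the left half; its long axis lies at about 58° from world x. The right half shows the housing mouth at (576,143). I go down over the tab.

Emit:
jog_arm(series=[[[1,-1,10,0,0,0,40],[0,0,15,0,0,0.14,40],[0,0,20,0,0,0.14,40],[0,0,20,0,0,0.14,40],[0,0,20,0,0,0.14,40],[0,0,20,0,0,0,40],[0,0,15,0,0,0,40],[0,0,10,0,0,0,40],[0,0,5,0,0,0,40],[0,0,0,0,0,0,40]]])

```text
time_s: 2.2
eef_pos: [0.4619, -0.2622, 0.0558]
eef_rot: [-0.001, 0.875, 0.485, -0.0]
wrist_force: [0.2, -0.0, -0.0]
opening: 0.47
grasp_force: 0.0
```

Run:
```python
from h import *
o=ctrl.get_obs(); print(o["eef_pos"],o["eef_rot"],o["opening"])
M=R.from_quat(o["eef_rot"],scalar_first=True).as_matrix()
c=cam("wrist")
P=cloud(c);z=P[...,2]
m0=(abs(P[...,0]-.462)<.022)&(abs(P[...,1]+.264)<.022)
for lo,hi in((.004,.014),(.022,.034)):
    m=(z>lo)&(z<hi)&m0
    q=P[m][:,:2]; r=cv2.minAreaRect((q*1000).astype(np.float32)); print(m.sum(),q.mean(0),r)
    w,v=np.linalg.eigh(np.cov(q.T)); print("long",np.degrees(np.arctan2(v[1,1],v[0,1])), "d tool mm",(M.T@np.r_[np.array(r[0])/1000-o["eef_pos"][:2],0])*1000)
print("tool y",M[:,1])
W=np.load("wrist0.npy",allow_pickle=True).item(); P=cloud(W);z=P[...,2]
m=(z>.094)&(z<.108)&(np.hypot(P[...,0]-.538,P[...,1])<.03); print(m.sum(),cv2.minEnclosingCircle((P[m][:,:2]*1000).astype(np.float32)),z[m].mean())
for zl in (.07,.078):
  m=(z>zl-.003)&(z<zl+.003)&(np.hypot(P[...,0]-.538,P[...,1])<.06);print(zl,m.sum(),cv2.minEnclosingCircle((P[m][:,:2]*1000).astype(np.float32)))
```

```text
[ 0.46190068 -0.26216371  0.05576449] [-5.61134056e-04  8.74751876e-01  4.84570744e-01 -1.87668754e-04] 0.46985080041152877
1348 [ 0.46333415 -0.26163709] ((462.10260009765625, -263.7166748046875), (34.76555633544922, 34.5543212890625), 72.46754455566406)
long 147.27408170010114 d tool mm [-1.20944341  0.99484647 -0.00141821]
334 [ 0.46250414 -0.26302194] ((462.1431579589844, -263.6163330078125), (16.221656799316406, 8.901451110839844), 57.87452697753906)
long 58.05732364216583 d tool mm [-1.10286662  0.97601026 -0.00137333]
tool y [ 0.84775812 -0.53038176 -0.00116358]
1704 ((536.8131103515625, -0.5964615941047668), 26.62955665588379) 0.09639767320878477
0.07 1002 ((536.7376098632812, -0.39509546756744385), 34.68174743652344)
0.078 96 ((540.8958129882812, 6.772215843200684), 25.122264862060547)
```

Emit:
jog_arm(series=[[[-1,1,15,0,0,0,30],[0,0,15,0,0,0,30],[0,0,10,0,0,0,30],[0,0,5,0,0,0,30],[0,0,0,0,0,0,15],[0,0,0,0,0,0,0],[0,0,0,0,0,0,0],[0,0,0,0,0,0,0],[0,0,0,0,0,0,0],[0,0,0,0,0,0,0]]])

```text
time_s: 3.25
eef_pos: [0.4625, -0.2645, 0.0116]
eef_rot: [0.0, 0.875, 0.484, 0.0]
wrist_force: [0.1, -0.2, -0.1]
opening: 0.001
grasp_force: 0.0
```

Run:
```python
from h import *
o=ctrl.get_obs(); print(o["eef_pos"],o["opening"],o["grasp_force"])
c=cam("side"); d=cam("wrist")
P=cloud(c);z=P[...,2]
m=(z>.022)&(z<.034)&(abs(P[...,0]-.462)<.022)&(abs(P[...,1]+.264)<.022); print(m.sum())
a=cv2.resize(c["frame"][330:450,290:450],(640,480),interpolation=cv2.INTER_CUBIC)
cv2.imwrite("pics/g.png",cv2.convertScaleAbs(np.hstack([cv2.resize(a,(400,300)),cv2.resize(d["frame"],(400,300))]),alpha=1.4))
```

```text
[ 0.46247237 -0.26450978  0.01164491] 0.0010373028511560013 0.0
62
```

View pics/g.png

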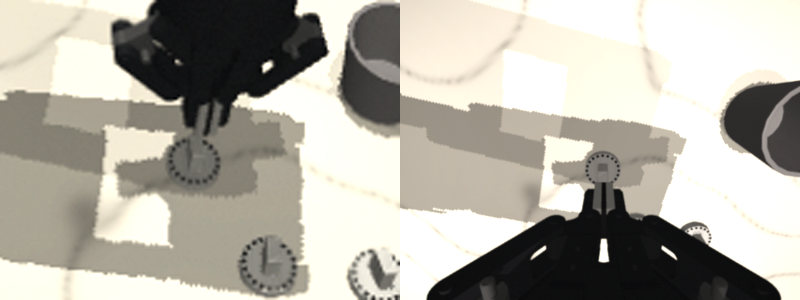

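Wrist view: the fingers are shut, with tips at (603,200). The strainer stands just ahead of them at (603,167), still upright and not gripped. I measure where it is now.

Run:
```python
from h import *
o=ctrl.get_obs(); M=R.from_quat(o["eef_rot"],scalar_first=True).as_matrix()
for n in("wrist","side","scene"):
    c=cam(n);P=cloud(c);z=P[...,2]
    b=c["frame"].max(2)
    for lo,hi in((.004,.014),(.020,.034)):
        m=(z>lo)&(z<hi)&(abs(P[...,0]-.455)<.04)&(abs(P[...,1]+.275)<.04)
        k,l,st,ce=cv2.connectedComponentsWithStats(m.astype(np.uint8))
        for i in range(1,k):
            if st[i,4]>15:
                q=P[l==i][:,:2]; r=cv2.minAreaRect((q*1000).astype(np.float32)); print(n,lo,st[i].tolist(),np.round(r[0]+r[1],1),r[2],"tool",(M.T@np.r_[np.array(r[0])/1000-o["eef_pos"][:2],0])*1000)
```

```text
wrist 0.004 [296, 243, 57, 52, 1892] [ 462.8 -262.2   32.    34.5] 61.59074783325195 tool [ 2.06617253e+00 -8.31596542e-01 -3.24370876e-04]
wrist 0.02 [316, 268, 16, 23, 358] [ 463.5 -261.2   10.6    8.4] 57.830936431884766 tool [ 3.35167273e+00 -7.94737689e-01 -3.87250160e-04]
side 0.004 [357, 385, 21, 21, 278] [ 460.  -265.4   34.    33.6] 47.44260787963867 tool [-2.13367423e+00 -1.53241264e+00 -2.64425344e-04]
side 0.02 [365, 384, 7, 11, 67] [ 459.8 -265.8   18.1    9.1] 56.821495056152344 tool [-2.53323065e+00 -1.46421252e+00 -2.24913944e-04]
scene 0.004 [211, 247, 13, 8, 71] [ 464.8 -265.3   36.8   33.3] 19.53514289855957 tool [5.90817621e-01 2.49825468e+00 5.93088495e-04]
scene 0.02 [214, 243, 6, 6, 21] [ 465.5 -264.8   19.9   11. ] 44.29627990722656 tool [1.30667303e+00 2.80013784e+00 6.28600515e-04]
```

Run:
```python
from h import *
o=ctrl.get_obs(); M=R.from_quat(o["eef_rot"],scalar_first=True).as_matrix()
for n in("wrist","side","scene"):
    c=cam(n);P=cloud(c)
    q=(P.reshape(-1,3)-o["eef_pos"])@M*1000
    m=(abs(q[:,0])<25)&(abs(q[:,1])<25)
    for lo in range(-70,12,6):
        k=m&(q[:,2]>=lo)&(q[:,2]<lo+6)
        if k.sum()>5: print(n,lo,k.sum(),np.round(q[k].min(0),1),np.round(q[k].max(0),1), c["frame"].reshape(-1,3)[k].mean(0).round())
```

```text
wrist -70 560 [  6.7 -13.3 -70. ] [ 12.6  14.  -64. ] [33. 34. 35.]
wrist -64 476 [  6.7 -13.3 -64. ] [ 12.7  14.  -58. ] [32. 34. 34.]
wrist -58 442 [  6.8 -13.2 -58. ] [ 12.8  13.9 -52. ] [32. 33. 34.]
wrist -52 354 [  7.  -13.2 -52. ] [ 12.6  13.9 -46. ] [38. 40. 41.]
wrist -46 83 [  7.4  -5.9 -46. ] [ 12.6   8.8 -43.1] [54. 57. 59.]
wrist -22 138 [ -1.6  -4.9 -17.8] [  8.4   3.3 -16. ] [84. 88. 91.]
wrist -16 215 [ -2.   -4.9 -16. ] [  8.7   3.9 -10.1] [76. 80. 83.]
wrist -10 65 [ 7.1 -5.1 -9.9] [ 8.9  3.5 -4. ] [63. 67. 69.]
wrist -4 59 [ -7.4 -14.2  -4. ] [10.3 10.9  2. ] [65. 68. 70.]
wrist 2 1842 [-14.3 -17.8   2.1] [18.  16.5  8. ] [76. 80. 83.]
wrist 8 3113 [-25. -25.   8.] [25.  25.  13.9] [111. 120. 127.]
side -70 35 [-12.4 -13.9 -70. ] [  2.   12.1 -64.1] [38. 40. 40.]
side -64 47 [-12.8 -14.2 -64. ] [  0.9  13.1 -58.1] [36. 37. 38.]
side -58 40 [-12.1 -14.1 -58. ] [  6.4  12.5 -52. ] [42. 45. 46.]
side -52 36 [-12.2 -13.6 -52. ] [ -6.1  13.1 -46.4] [45. 48. 49.]
side -46 7 [-11.7  -7.  -44.7] [ -6.3  -2.4 -42.1] [65. 69. 70.]
side -22 36 [-10.   -5.8 -19.3] [  4.4   2.4
[... 354 characters left out ...]
 -8.1 -12.  -69.8] [ 14.7  15.4 -64.1] [35. 37. 37.]
scene -64 19 [ -9.8 -10.2 -63.9] [ 12.6  16.7 -58. ] [33. 34. 35.]
scene -58 25 [ -8.2  -8.9 -57.9] [ 11.1  16.9 -52.1] [42. 44. 45.]
scene -52 20 [ -0.8 -12.3 -51.9] [ 12.8  16.2 -46. ] [52. 55. 56.]
scene -46 9 [ -3.2  -6.5 -45.7] [ 12.2   9.9 -40.5] [63. 67. 69.]
scene -22 8 [ -5.3   0.2 -19. ] [  9.    6.8 -16.2] [66. 70. 71.]
scene -16 12 [ -9.3  -3.9 -15.9] [  9.6   7.6 -10.1] [70. 74. 76.]
scene -10 11 [-7.1 -0.7 -9.9] [10.3  7.4 -4.4] [64. 68. 69.]
scene -4 16 [ -9.2 -12.1  -3.8] [21.4 11.4  1.9] [60. 63. 64.]
scene 2 57 [-19.2 -16.9   2.2] [23.  18.8  7.8] [58. 61. 62.]
scene 8 78 [-24.5 -24.4   8.4] [24.3 25.  14. ] [72. 77. 80.]
```

Depth data in all three views put the real fingertips about 43 mm behind the reported TCP, so they closed above the tab. I open and lower further in checked steps.

Emit:
jog_arm(series=[[[0,0,0,0,0,0,30],[0,0,0,0,0,0,30],[0,0,0,0,0,0,30],[0,0,0,0,0,0,30],[0,0,4,0,0,0,30],[0,0,4,0,0,0,30],[0,0,4,0,0,0,30],[0,0,4,0,0,0,30],[0,0,4,0,0,0,30],[0,0,0,0,0,0,30]]])

```text
time_s: 4.65
eef_pos: [0.4618, -0.2639, -0.0094]
eef_rot: [-0.001, 0.875, 0.484, -0.0]
wrist_force: [0.6, 0.0, -0.1]
opening: 0.348
grasp_force: 0.0
```

```bash
cat > tip.py <<'E'
from h import *
def tip(names=("wrist","side","scene")):
    o=ctrl.get_obs(); M=R.from_quat(o["eef_rot"],scalar_first=True).as_matrix()
    print("t",o["time_s"],o["eef_pos"],o["opening"],o["wrist_force"].round(1))
    for n in names:
        c=cam(n);P=cloud(c)
        q=(P.reshape(-1,3)-o["eef_pos"])@M*1000
        m=(abs(q[:,0])<13)&(abs(q[:,1])<60)&(c["z_map"].ravel()>0)
        for lo in range(-60,0,5):
            for s in(-1,1):
                k=m&(q[:,2]>=lo)&(q[:,2]<lo+5)&(q[:,1]*s>6)
                if k.sum()>5: print(n,lo,s,k.sum(),np.round(q[k].min(0),1),np.round(q[k].max(0),1))
E
python3 -c "
from tip import *
tip(('wrist','side'))"
```

```text
t 4.65 [ 0.46184707 -0.26394441 -0.00940794] 0.3482357070182292 [ 0.6  0.  -0.1]
wrist -60 -1 236 [-10.6 -28.3 -60. ] [ 12.8 -14.5 -55. ]
wrist -60 1 230 [-10.3  15.3 -60. ] [ 12.5  29.1 -55. ]
wrist -55 -1 216 [ -9.5 -28.2 -55. ] [ 12.5 -14.5 -50. ]
wrist -55 1 223 [-10.6  15.2 -55. ] [ 12.6  28.9 -50. ]
wrist -50 -1 174 [ -9.8 -27.6 -50. ] [ 12.9 -14.5 -45. ]
wrist -50 1 161 [-10.   15.2 -50. ] [ 12.8  27.9 -45.1]
wrist -45 -1 67 [ -9.1 -21.1 -44.8] [ 12.4 -14.5 -40. ]
wrist -45 1 76 [ -8.1  15.2 -45. ] [ 12.   21.8 -40.7]
wrist -20 -1 749 [-12.9 -17.  -18.8] [ 13.   -6.  -15.4]
wrist -20 1 774 [-13.   6. -19.] [ 13.   17.1 -15.1]
wrist -15 -1 115 [-12.4 -59.6 -14.9] [ 12.9 -11.4 -10. ]
wrist -15 1 158 [-12.9   8.2 -15. ] [ 12.8  59.4 -10. ]
wrist -10 -1 2861 [-13. -60. -10.] [ 13.  -11.6  -6.8]
wrist -10 1 2827 [-13.   11.8 -10. ] [13. 60. -7.]
side -60 -1 20 [-12.4 -28.8 -60. ] [  0.2 -15.5 -55.1]
side -60 1 21 [-12.8  14.7 -59.9] [  3.2  28.  -55.1]
side -55 -1 16 [-12.2 -28.7 -55. ] [  0.5 -15.  -51.1]
side -55 1 23 [-12.5  14.6 -54.7] [ 10.5  28.3 -50.1]
side -50 -1 11 [-12.3 -26.9 -49.8] [ -6.5 -16.2 -45.8]
side -50 1 15 [-12.2  14.9 -49.7] [  8.4  20.7 -45. ]
side -20 -1 71 [-12.9 -17.5 -19.5] [ 11.   -6.1 -15. ]
side -20 1 70 [-12.6   6.  -19.9] [ 12.9  16.4 -15.7]
side -15 -1 150 [-12.8 -59.5 -14.7] [ 13.   -6.1 -10. ]
side -15 1 134 [-12.9  12.8 -14.4] [ 12.8  60.  -10. ]
side -10 -1 230 [-12.8 -60.  -10. ] [ 13.  -15.8  -6. ]
side -10 1 219 [-12.9  15.7 -10. ] [12.9 60.  -6.3]
```

Emit:
jog_arm(series=[[[0,0,5,0,0,0,30],[0,0,5,0,0,0,30],[0,0,5,0,0,0,30],[0,0,3,0,0,0,30],[0,0,3,0,0,0,30],[0,0,0,0,0,0,15],[0,0,0,0,0,0,0],[0,0,0,0,0,0,0],[0,0,0,0,0,0,0],[0,0,0,0,0,0,0]]])

```text
time_s: 5.75
eef_pos: [0.4624, -0.2644, -0.0295]
eef_rot: [0.0, 0.875, 0.484, 0.0]
wrist_force: [-0.6, 0.5, -0.3]
opening: 0.088
grasp_force: 59.7
```

Emit:
jog_arm(series=[[[0,0,-20,0,0,0,0],[0,0,-30,0,0,0,0],[0,0,-30,0,0,0,0],[0,0,-30,0,0,0,0],[0,0,-30,0,0,0,0],[20,-6,0,0,0,0,0],[30,-9,0,0,0,0,0],[30,-9,0,0,0,0,0],[30,-9,0,0,0,0,0],[30,-9,0,0,0,0,0]]])

```text
time_s: 6.75
eef_pos: [0.5012, -0.1223, 0.1105]
eef_rot: [0.0, 0.875, 0.484, 0.0]
wrist_force: [0.8, -0.3, -1.4]
opening: 0.089
grasp_force: 59.8
```

Emit:
jog_arm(series=[[[30,-9,0,0,0,0,0],[30,-9,0,0,0,0,0],[30,-8,0,0,0,0,0],[20,-5,0,0,0,0,0],[13,-4,0,0,0,0,0],[0,0,0,0,0,0,0],[0,0,0,0,0,0,0],[0,0,0,0,0,0,0],[0,0,0,0,0,0,0],[0,0,0,0,0,0,0]]])

```text
time_s: 7.75
eef_pos: [0.5367, -0.0014, 0.1104]
eef_rot: [0.0, 0.875, 0.484, -0.0]
wrist_force: [0.3, -0.5, -0.6]
opening: 0.087
grasp_force: 59.8
```

Run:
```python
from h import *
o=ctrl.get_obs(); print(o["time_s"],o["eef_pos"],o["eef_rot"],o["opening"],o["wrist_force"])
for n in("wrist","side","scene"):
    c=cam(n);P=cloud(c);z=P[...,2]; cv2.imwrite(f"pics/{n}2.png",c["frame"])
    near=np.hypot(P[...,0]-.537,P[...,1])<.05
    for nm,lo,hi,rr in(("disk",o["eef_pos"][2]+.0295-.004,o["eef_pos"][2]+.0295+.013,.025),("rim",.097,.107,.03),("body",.03,.073,.038)):
        m=near&(z>lo)&(z<hi)&(np.hypot(P[...,0]-.537,P[...,1])<rr)
        if m.sum()>8:
            q=P[m]; print(n,nm,m.sum(),q.min(0).round(4),q.max(0).round(4),[np.round(a,1) for a in cv2.minEnclosingCircle((q[:,:2]*1000).astype(np.float32))])
W=np.load("wrist0.npy",allow_pickle=True).item();P=cloud(W);z=P[...,2]
x=P[...,0]-.5368;y=P[...,1]+.0005;r=np.hypot(x,y);a=np.degrees(np.arctan2(y,x))
for k in range(-180,180,12):
    m=(r>.0232)&(r<.0262)&(a>=k)&(a<k+12); print(k,m.sum(),(z[m]*1000).round().astype(int).tolist()[:14])
```

```text
7.75 [ 0.5366779  -0.00140201  0.11039202] [ 1.81987087e-05  8.75271406e-01  4.83632054e-01 -4.13512640e-05] 0.08739198635481739 [ 0.34219449 -0.49905331 -0.6081035 ]
wrist disk 1466 [ 0.5245 -0.0077  0.1385] [0.5548 0.0163 0.1529] [array([539.2,   1.8]), np.float64(17.0)]
wrist rim 727 [ 0.5144 -0.0196  0.097 ] [0.5591 0.0217 0.1013] [array([536.8,  -0.7]), np.float64(22.4)]
wrist body 2595 [ 0.5023 -0.0346  0.0323] [0.5748 0.0357 0.073 ] [array([538.6,   0.6]), np.float64(36.7)]
side disk 151 [ 0.5178 -0.0201  0.1409] [0.5533 0.0114 0.1529] [array([535.5,  -3.2]), np.float64(18.1)]
side rim 175 [ 0.5125 -0.0238  0.097 ] [0.5577 0.0236 0.1039] [array([ 5.343e+02, -1.000e-01]), np.float64(24.1)]
side body 594 [ 0.4993 -0.0377  0.0302] [0.5706 0.0281 0.073 ] [array([535.9,  -2.3]), np.float64(37.3)]
scene disk 91 [ 0.5309 -0.0195  0.1381] [0.5575 0.016  0.1528] [array([540.2,  -1.9]), np.float64(18.2)]
scene rim 57 [ 0.5124 -0.0235  0.0971] [0.5634 0.0196 0.1042] [array([538.,  -5.]), np.float64(25.7)]
scene body 415 [ 0.5147 -0.0376  0.0306] [0.5748 0.0346 0.073 ] [array([540. ,  -1.
[... 945 characters left out ...]
5, 74, 75, 74, 73, 75, 74, 75, 74, 75]
60 20 [73, 75, 75, 75, 74, 75, 75, 74, 73, 74, 74, 75, 75, 74]
72 18 [74, 75, 73, 75, 76, 73, 74, 74, 74, 75, 74, 75, 75, 74]
84 37 [74, 73, 75, 73, 74, 75, 75, 82, 73, 74, 87, 84, 73, 91]
96 38 [74, 74, 74, 73, 74, 74, 74, 74, 75, 74, 74, 76, 75, 75]
108 33 [75, 74, 75, 73, 74, 74, 75, 74, 73, 74, 74, 91, 90, 92]
120 29 [73, 74, 74, 75, 75, 74, 94, 92, 93, 92, 93, 93, 93, 94]
132 25 [74, 76, 74, 93, 93, 95, 93, 93, 95, 93, 93, 92, 94, 95]
144 1246 [94, 94, 94, 95, 94, 93, 94, 94, 93, 94, 94, 94, 94, 95]
156 599 [95, 93, 95, 95, 94, 94, 286, 285, 285, 285, 285, 286, 285, 286]
168 199 [297, 297, 297, 298, 298, 298, 299, 299, 298, 298, 298, 298, 297, 298]
```

Emit:
jog_arm(series=[[[0.3,0.3,10,0,0,0,0],[0,0,10,0,0,0,0],[0,0,8,0,0,0,0],[0,0,5,0,0,0,0],[0,0,3,0,0,0,0],[0,0,1,0,0,0,0],[0,0,1,0,0,0,0],[0,0,1,0,0,0,0],[0,0,1,0,0,0,0],[0,0,0.5,0,0,0,0]]])

```text
time_s: 8.9
eef_pos: [0.5373, -0.0006, 0.07]
eef_rot: [0.0, 0.875, 0.484, 0.0]
wrist_force: [0.5, -0.0, 0.1]
opening: 0.089
grasp_force: 59.8
```

Emit:
jog_arm(series=[[[0,0,0.5,0,0,0,0],[0,0,0.5,0,0,0,0],[0,0,0.5,0,0,0,0],[0,0,0.5,0,0,0,0],[0,0,0.5,0,0,0,0],[0,0,0,0,0,0,0],[0,0,0,0,0,0,0],[0,0,0,0,0,0,0],[0,0,0,0,0,0,0],[0,0,0,0,0,0,0]]])

```text
time_s: 9.9
eef_pos: [0.5372, -0.0005, 0.0674]
eef_rot: [0.0, 0.875, 0.484, 0.0]
wrist_force: [-0.4, -0.3, -0.8]
opening: 0.085
grasp_force: 59.8
```

Emit:
jog_arm(series=[[[0,0,0.5,0,0,0,0],[0,0,0.5,0,0,0,0],[0,0,0.5,0,0,0,0],[0,0,0.5,0,0,0,0],[0,0,0,0,0,0,0],[0,0,0,0,0,0,0],[0,0,0,0,0,0,0],[0,0,0,0,0,0,0],[0,0,0,0,0,0,0],[0,0,0,0,0,0,0]]])

```text
time_s: 10.9
eef_pos: [0.5372, -0.0005, 0.0654]
eef_rot: [-0.0, 0.875, 0.484, -0.0]
wrist_force: [0.5, 0.7, -0.6]
opening: 0.087
grasp_force: 59.8
```

Emit:
jog_arm(series=[[[0,0,0,0,0,0,30],[0,0,0,0,0,0,30],[0,0,0,0,0,0,30],[0,0,0,0,0,0,30],[0,0,-15,0,0,0,30],[0,0,-20,0,0,0,85],[0,0,-20,0,0,0,85],[0,0,-20,0,0,0,85],[0,0,-20,0,0,0,85],[0,0,0,0,0,0,85]]])

```text
time_s: 11.9
eef_pos: [0.5394, -0.001, 0.1635]
eef_rot: [0.002, 0.875, 0.484, 0.002]
wrist_force: [-0.1, -1.0, -0.3]
opening: 0.994
grasp_force: 0.0
```

Run:
```python
from h import *
o=ctrl.get_obs(); print(o["time_s"],o["eef_pos"],o["eef_rot"],o["opening"],o["wrist_force"])
c=cam("wrist");P=cloud(c);z=P[...,2];np.save("wrist3.npy",c,allow_pickle=True)
def rep(nm,m):
    q=P[m];print(nm,m.sum(),(q[:,2].mean()*1000).round(2),[np.round(a,1) for a in cv2.minEnclosingCircle((q[:,:2]*1000).astype(np.float32))])
r=np.hypot(P[...,0]-.5368,P[...,1]+.0007)
rep("tabtop",(z>.115)&(z<.128)&(r<.02)); rep("disk",(z>.1013)&(z<.107)&(r<.021)); rep("rim+disk",(z>.097)&(z<.107)&(r<.03)); rep("rim",(z>.097)&(z<.107)&(r<.024)&(r>.0192))
m=(z>.1013)&(z<.107)&(r<.019); A=np.c_[P[m][:,:2],np.ones(m.sum())];print("tilt",np.linalg.lstsq(A,P[m][:,2],rcond=None)[0])
x=P[...,0]-.5368;y=P[...,1]+.0007;a=np.degrees(np.arctan2(y,x))
for k in range(-180,180,10):
    m=(r>.0238)&(r<.026)&(a>=k)&(a<k+10)&(z<.12)
    if m.sum(): print(k,m.sum(),(z[m]>.085).mean().round(2),(np.median(z[m][z[m]>.085])*1000 if (z[m]>.085).any() else 0))
u=np.where((r<.03)&(z>.06));v0,v1,u0,u1=u[0].min(),u[0].max(),u[1].min(),u[1].max();print(u0,u1,v0,v1)
cv2.imwrite("pics/m.png",cv2.resize(c["frame"][max(0,v0-10):v1+10,u0-10:u1+30],None,fx=4,fy=4)[:600,:800])
```

```text
11.9 [ 0.53939322 -0.0009607   0.16352031] [0.00195339 0.87495124 0.484202   0.00222004] 0.9938073619144163 [-0.12021619 -0.98552793 -0.27281591]
tabtop 300 122.03 [array([ 5.379e+02, -3.000e-01]), np.float64(8.6)]
disk 1175 102.62 [array([5.365e+02, 4.000e-01]), np.float64(18.8)]
rim+disk 1971 101.33 [array([536.7,  -0.8]), np.float64(22.5)]
rim 641 99.41 [array([536.7,  -0.8]), np.float64(22.5)]
tilt [0.00276948 0.00282991 0.10113115]
-160 1 1.0 91.61797987372184
-150 4 1.0 91.24968114105683
-140 2 1.0 91.67495135049234
-130 5 1.0 91.50236324379324
-120 6 1.0 92.6202585628082
-110 7 1.0 93.27615343153688
-100 9 1.0 94.26133345252063
-90 9 1.0 94.62440147981549
-50 1 0.0 0
-40 5 1.0 90.9617506515824
-30 14 1.0 91.10114738705249
-20 14 1.0 90.99059103349586
-10 15 0.8 92.1427576324646
0 23 0.65 92.7637322094214
10 26 0.58 93.58505844463555
20 28 0.5 93.82204053812254
30 28 0.46 94.41243287895867
40 16 0.0 0
50 14 0.0 0
60 12 0.0 0
70 14 0.0 0
80 26 0.38 90.6362451030489
90 25 0.68 90.66617873550092
100 22 0.68 91.59351266086146
110 21 0.76 92.38720776915041
120 17 0.94 92.5568091817629
130 15 1.0 93.3064066888627
140 16 1.0 94.03719510624339
150 9 1.0 94.94446615704116
195 433 198 479
```

View pics/m.png

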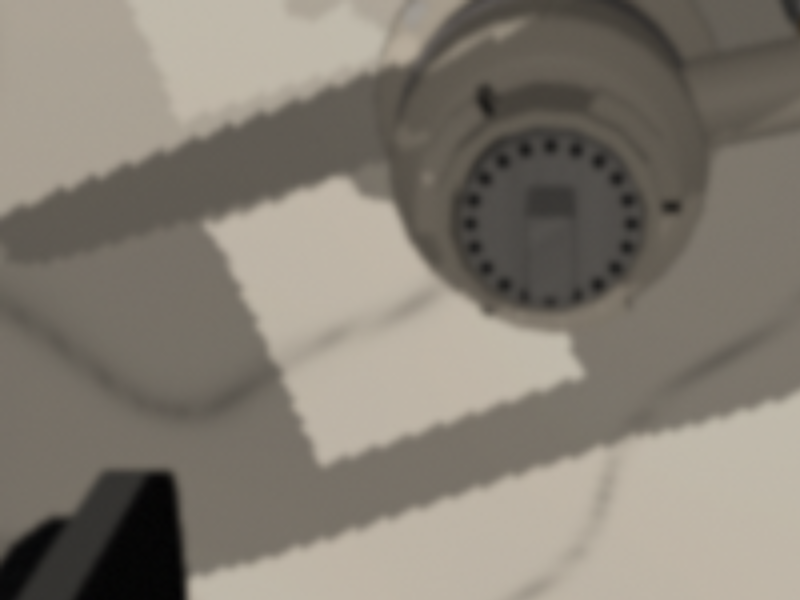

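Crop shows the strainer lying flat and centred in the mouth (disk at about (550,220)), with the black rubber stops around the neck. Thread gaps are centred near 63° + 120°·k in the world frame. Next I go over the middle collar.

Emit:
jog_arm(series=[[[10,-11,0,0,0,0,85],[22,-24,0,0,0,0,85],[22,-24,0,0,0,0,85],[22,-24,0,0,0,0,85],[22,-24,0,0,0,0,85],[22,-24,0,0,0,0,85],[22,-24,0,0,0,0,85],[22,-24,0,0,0,0,85],[13,-15,0,0,0,0,85],[0,0,0,0,0,0,85]]])

```text
time_s: 12.95
eef_pos: [0.4641, 0.2551, 0.1587]
eef_rot: [-0.001, 0.874, 0.486, -0.001]
wrist_force: [-0.3, -0.7, 0.3]
opening: 0.997
grasp_force: 0.0
```

```bash
cat > col.py <<'E'
from h import *
o=ctrl.get_obs(); print(o["time_s"],o["eef_pos"],o["eef_rot"],o["q"].round(3))
M=R.from_quat(o["eef_rot"],scalar_first=True).as_matrix()
c=cam("wrist");P=cloud(c);z=P[...,2]
m=(z>.010)&(z<.03)&(np.hypot(P[...,0]-.468,P[...,1]-.252)<.05)
k,l,st,_=cv2.connectedComponentsWithStats(m.astype(np.uint8)); i=1+st[1:,4].argmax()
t=(l==i)&(z>.018); q=P[t]
print("ztop",np.median(q[:,2]),z[l==i].max())
h=cv2.convexHull((P[l==i][:,:2]*1000).astype(np.float32))[:,0]
print("all encl",cv2.minEnclosingCircle(h))
def sup(pts,th): p=pts@np.c_[np.cos(th),np.sin(th)].T; return p.max(0),p.min(0)
hh=cv2.convexHull((q[:,:2]*1000).astype(np.float32))[:,0]
th=np.radians(np.arange(0,180,1.)); a,b=sup(hh,th); w=a-b
s=w[:60]+w[60:120]+w[120:180]; t0=s.argmin(); print("flat normal deg",t0,"widths",w[[t0,t0+60,t0+120]],"max enc",cv2.minEnclosingCircle(hh))
n=np.c_[np.cos(th),np.sin(th)][[t0,t0+60,t0+120]]; mid=((a+b)/2)[[t0,t0+60,t0+120]]
ctr=np.linalg.lstsq(n,mid,rcond=None)[0]; print("centre",ctr)
print("tool shift mm",M.T@np.r_[ctr-o["eef_pos"][:2]*1000,0], "tool y ang",np.degrees(np.arctan2(M[1,1],M[0,1])))
v,u=np.where(l==i); print(u.min(),u.max(),v.min(),v.max())
cv2.imwrite("pics/col.png",cv2.convertScaleAbs(cv2.resize(c["frame"],(640,480)),alpha=1.5))
E
python3 col.py
```

```text
12.95 [0.46413611 0.25508076 0.15870907] [-7.98603993e-04  8.74080374e-01  4.85778714e-01 -1.37949787e-03] [2.780e-01 1.140e-01 1.751e+00 1.000e-03 1.279e+00 8.340e-01]
ztop 0.019348222816752636 0.022485294971442193
all encl ((465.8980712890625, 261.8043518066406), 37.361995697021484)
flat normal deg 53 widths [65.42489733 65.24972249 65.18713361] max enc ((465.7556457519531, 261.7896423339844), 37.22463607788086)
centre [465.91502869 261.65763614]
tool shift mm [ 6.52455068e+00 -1.96214338e+00 -5.30308771e-03] tool y ang -31.87303888462311
286 361 174 242
```

View pics/col.png

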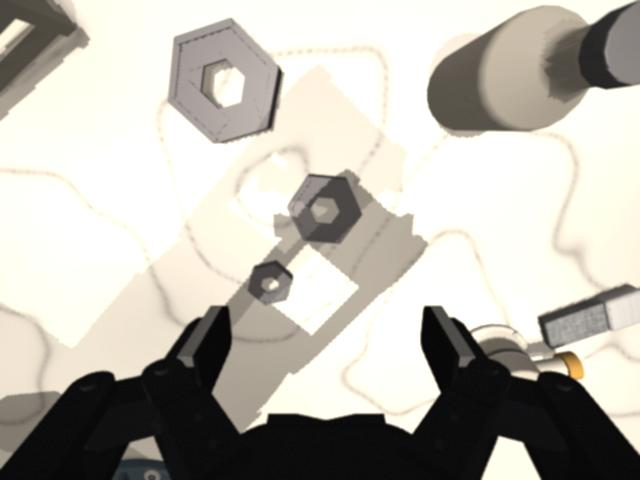

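Wrist view: the large collar is at (225,85), the middle at (325,208) and the small at (270,283). The middle one's flats measure 65 mm, so it fits the description, and it is lip up. I align to its flats.

Emit:
jog_arm(series=[[[6.5,-2,0,0,0,0,85],[0,0,10,0,0,-0.145,85],[0,0,15,0,0,-0.145,85],[0,0,15,0,0,-0.145,85],[0,0,15,0,0,0,85],[0,0,10,0,0,0,85],[0,0,0,0,0,0,85],[0,0,0,0,0,0,85],[0,0,0,0,0,0,85],[0,0,0,0,0,0,85]]])

```text
time_s: 14.0
eef_pos: [0.4693, 0.2592, 0.0962]
eef_rot: [0.0, 0.75, 0.661, 0.001]
wrist_force: [-0.5, -0.0, 0.1]
opening: 0.993
grasp_force: 0.0
```

```bash
sed -i 's/-.252)/-.262)/' col.py; python3 col.py; python3 -c "
from tip import *
tip(('wrist',))" | grep -v ' -[12]\?[05] '
```

```text
14.0 [0.46925076 0.25919052 0.0962331 ] [3.18560371e-04 7.49961482e-01 6.61481086e-01 6.68242731e-04] [ 0.283  0.201  1.79  -0.     1.15   0.408]
ztop 0.01937529283062997 0.021968298892525773
all encl ((465.86187744140625, 261.7023620605469), 37.16983413696289)
flat normal deg 53 widths [65.72186416 65.25314011 65.11484922] max enc ((465.8822021484375, 261.6871643066406), 37.15746307373047)
centre [465.71901498 261.47158429]
tool shift mm [ 1.82214235 -3.78896558 -0.00410168] tool y ang -7.174141254242897
279 360 186 275
t 14.05 [0.46915258 0.25919328 0.09614494] 0.998410348732993 [ 0.2 -0.8 -0.1]
wrist -60 -1 253 [-11.  -54.1 -60. ] [ 12.2 -41.5 -55. ]
wrist -60 1 254 [-10.7  42.7 -60. ] [ 12.4  54.9 -55. ]
wrist -55 -1 71 [ -8.7 -42.3 -55. ] [ 10.3 -41.6 -51.5]
wrist -55 1 69 [ -9.1  42.8 -55. ] [ 10.4  43.8 -51.9]
```

Emit:
jog_arm(series=[[[1.5,-4,15,0,0,0,85],[0,0,20,0,0,0,85],[0,0,20,0,0,0,85],[0,0,20,0,0,0,85],[0,0,20,0,0,0,85],[0,0,15,0,0,0,85],[0,0,10,0,0,0,85],[0,0,8,0,0,0,85],[0,0,5,0,0,0,85],[0,0,0,0,0,0,85]]])

```text
time_s: 15.1
eef_pos: [0.4647, 0.261, -0.0379]
eef_rot: [-0.0, 0.75, 0.662, -0.0]
wrist_force: [0.6, 1.2, -0.6]
opening: 0.996
grasp_force: 0.0
```

```bash
python3 col.py; python3 -c "
from tip import *
tip(('wrist',))" | grep -v ' -[12]\?[05] '
```

```text
15.1 [ 0.4646788   0.26097478 -0.03791812] [-9.86114416e-05  7.49880822e-01  6.61572888e-01 -2.37497327e-04] [ 0.289  0.417  1.844 -0.     0.882  0.414]
ztop 0.01940762003078742 0.021598874608320343
all encl ((465.28955078125, 261.33343505859375), 37.80867004394531)
flat normal deg 53 widths [66.23593934 66.2711877  65.52024841] max enc ((465.9814453125, 261.5611267089844), 37.3210334777832)
centre [465.72765146 261.12437312]
tool shift mm [ 2.79155867e-01  1.02202540e+00 -5.35324920e-04] tool y ang -7.160118029794964
248 405 241 398
t 15.15 [ 0.46500265  0.26110015 -0.037463  ] 0.9953738628417557 [-0.4 -0.1 -0. ]
wrist -60 -1 2824 [-13.  -53.6 -60. ] [ 13.   -6.3 -55. ]
wrist -60 1 2877 [-13.    6.2 -60. ] [ 13.   54.9 -55. ]
wrist -55 -1 121 [-11.4 -42.4 -55. ] [ 10.3  -6.4 -52.1]
wrist -55 1 125 [-12.1   6.3 -55. ] [ 10.7  43.5 -51.9]
wrist -40 -1 1934 [-13.  -60.  -39.1] [ 13.   -6.  -35.3]
wrist -40 1 1909 [-13.    6.2 -39.3] [ 13.   60.  -35.3]
```

Emit:
jog_arm(series=[[[0,0,0,0,0,0,70],[0,0,0,0,0,0,68],[0,0,0,0,0,0,66],[0,0,0,0,0,0,60],[0,0,0,0,0,0,50],[0,0,0,0,0,0,50],[0,0,0,0,0,0,50],[0,0,0,0,0,0,50],[0,0,0,0,0,0,50],[0,0,0,0,0,0,50]]])

```text
time_s: 16.2
eef_pos: [0.4652, 0.2612, -0.0368]
eef_rot: [0.0, 0.75, 0.662, 0.0]
wrist_force: [-1.7, -1.6, 5.5]
opening: 0.745
grasp_force: 64.5
```

```bash
python3 col.py;  python3 -c "
from tip import *
tip(('wrist','side','scene'))" | grep -v ' -[123]\?[05] '
```

```text
16.2 [ 0.46522022  0.26119523 -0.0368496 ] [1.41402018e-04 7.49876283e-01 6.61577989e-01 3.22147372e-04] [0.289 0.415 1.843 0.    0.883 0.414]
ztop 0.019280428457420534 0.029976932147046928
all encl ((466.525146484375, 268.05828857421875), 45.515098571777344)
flat normal deg 53 widths [66.131125   66.29568316 91.02820135] max enc ((466.525146484375, 268.05828857421875), 45.515098571777344)
centre [465.74512793 261.17374285]
tool shift mm [4.40963369e-02 5.23493757e-01 3.47210709e-04] tool y ang -7.159338054899104
212 438 240 396
t 16.25 [ 0.46520183  0.26119431 -0.03685753] 0.7423508319489845 [-1.6  0.6  5.7]
wrist -60 -1 2566 [-13.  -44.8 -60. ] [ 13.   -6.3 -55. ]
wrist -60 1 2682 [-13.    6.2 -60. ] [ 13.   46.3 -55. ]
wrist -55 -1 276 [-13.  -43.9 -55. ] [ 13.   -6.4 -50.3]
wrist -55 1 213 [-12.8   6.3 -55. ] [ 12.5  44.9 -50.1]
wrist -50 -1 12 [ 11.1 -37.7 -49.9] [ 11.9 -33.6 -48.8]
wrist -50 1 10 [ 11.3  35.  -49.9] [ 11.8  38.7 -49. ]
wrist -40 -1 1729 [-13.  -60.  -38.2] [ 13.  -6. -35.]
wrist -40 1 1628 [-13.    6.3 -38.6] [ 13.  60. -35.]
side -60 -1 67 [-13.  -42.4 -59.7] [ 12.5  -6.2 -55. ]
side -60 1 70 [-12.8   7.4 -59.9] [ 12.6  44.9 -55.2]
side -45 -1 9 [-12.8 -58.8 -41.3] [ 11.9 -30.9 -40. ]
side -45 1 6 [-11.7  45.9 -40.9] [  4.9  57.3 -40. ]
side -40 -1 77 [-12.7 -59.5 -39.9] [ 12.8 -30.9 -35.3]
side -40 1 50 [-12.9   7.1 -39.9] [ 12.8  59.5 -35.7]
scene -60 1 8 [-12.4  28.1 -59.1] [  0.4  46.3 -55.4]
scene -45 1 6 [-12.6  33.3 -44.7] [ -1.8  53.8 -40.4]
scene -40 1 29 [-12.9  29.9 -39.9] [  0.8  59.7 -35. ]
```

Only about 8 mm of pad overlap, so I regrip 6 mm lower.

Emit:
jog_arm(series=[[[0,0,0,0,0,0,74],[0,0,0,0,0,0,74],[0,0,3,0,0,0,74],[0,0,3,0,0,0,74],[0,0,0,0,0,0,66],[0,0,0,0,0,0,60],[0,0,0,0,0,0,50],[0,0,0,0,0,0,50],[0,0,0,0,0,0,50],[0,0,0,0,0,0,50]]])

```text
time_s: 17.4
eef_pos: [0.4648, 0.261, -0.0437]
eef_rot: [-0.0, 0.75, 0.662, -0.0]
wrist_force: [0.1, -0.5, -1.0]
opening: 0.743
grasp_force: 65.7
```

Emit:
jog_arm(series=[[[0,0,-20,0,0,0,50],[0,0,-30,0,0,0,50],[0,0,-35,0,0,0,50],[0,0,-35,0,0,0,50],[0,0,-30,0,0,0,50],[-20,8,0,0,0,0,50],[-30,12,0,0,0,0,50],[-30,12,0,0,0,0,50],[-30,12,0,0,0,0,50],[-30,12,0,0,0,0,50]]])

```text
time_s: 18.4
eef_pos: [0.503, 0.114, 0.1064]
eef_rot: [0.0, 0.75, 0.662, 0.0]
wrist_force: [0.5, -0.3, -0.3]
opening: 0.748
grasp_force: 66.2
```

Emit:
jog_arm(series=[[[-30,12,0,0,0,0,50],[-30,13,0,0,0,0,50],[-25,11,0,0,0,0,50],[-17,8,0,0,0,0,50],[-9,3.5,0,0,0,0,50],[0,0,0,0,0,0.12,50],[0,0,0,0,0,0.12,50],[0,0,0,0,0,0.11,50],[0,0,0,0,0,0,50],[0,0,0,0,0,0,50]]])

```text
time_s: 19.4
eef_pos: [0.536, -0.0005, 0.1063]
eef_rot: [-0.0, 0.853, 0.522, -0.0]
wrist_force: [0.1, -0.7, -0.7]
opening: 0.745
grasp_force: 66.1
```

```bash
cat > al.py <<'E'
from h import *
o=ctrl.get_obs(); print(o["time_s"],o["eef_pos"],o["opening"],o["wrist_force"].round(1))
M=R.from_quat(o["eef_rot"],scalar_first=True).as_matrix(); print("tool y ang",np.degrees(np.arctan2(M[1,1],M[0,1])))
ez=o["eef_pos"][2]+.0437; print("collar z",ez)
for n in("wrist","side","scene"):
    c=cam(n);P=cloud(c);z=P[...,2]; r=np.hypot(P[...,0]-.537,P[...,1])
    for nm,lo,hi,rr in(("ctop",ez+.017,ez+.0235,.036),("rim",.097,.1055,.024),("body",.045,.068,.0375)):
        m=(z>lo)&(z<hi)&(r<rr)
        if m.sum()>10:
            q=P[m]; print(n,nm,m.sum(),(np.median(q[:,2])*1000).round(1),(q.min(0)*1000).round(1),(q.max(0)*1000).round(1),[np.round(a,1) for a in cv2.minEnclosingCircle((q[:,:2]*1000).astype(np.float32))])
E
python3 al.py
```

```text
19.4 [ 5.36027057e-01 -4.55215580e-04  1.06299766e-01] 0.7446878257449325 [ 0.1 -0.7 -0.7]
tool y ang -27.017545928973927
collar z 0.14999976640134333
wrist ctop 16044 169.4 [501.1 -33.4 167. ] [573.   33.8 173.5] [array([537.,   0.]), np.float64(36.0)]
wrist rim 265 99.4 [526.    1.9  97. ] [558.5  21.6 101.4] [array([542.2,  10.2]), np.float64(18.2)]
wrist body 705 61.0 [503.7 -21.7  45. ] [573.2  34.3  68. ] [array([5.387e+02, 2.000e-01]), np.float64(36.0)]
side ctop 619 171.0 [501.1 -34.2 167.1] [572.6  33.9 173.2] [array([ 5.368e+02, -1.000e-01]), np.float64(35.8)]
side rim 239 102.8 [513.6 -23.7  97.2] [556.6  20.4 105.5] [array([534.7,  -1.9]), np.float64(22.5)]
side body 260 56.2 [500.  -37.1  45.1] [569.3  15.9  67.9] [array([535.7,  -4.4]), np.float64(36.1)]
scene ctop 200 169.4 [502.2 -15.  167.1] [571.9  32.4 173.3] [array([537.2,   0.7]), np.float64(35.0)]
scene rim 109 101.0 [520.  -23.1  97. ] [559.9  19.5 105.4] [array([537.9,  -0.9]), np.float64(23.1)]
scene body 216 56.7 [539.  -36.   45.1] [573.8  33.   67.8] [array([543.4,  -1.5]), np.float64(34.5)]
```

Emit:
jog_arm(series=[[[0,0,10,0,0,0,50],[0,0,12,0,0,0,50],[0,0,12,0,0,0,50],[0,0,8,0,0,0,50],[0,0,4,0,0,0,50],[0,0,2,0,0,0,50],[0,0,1,0,0,0,50],[0,0,1,0,0,0,50],[0,0,1,0,0,0,50],[0,0,1,0,0,0,50]]])

```text
time_s: 20.55
eef_pos: [0.5365, -0.001, 0.0547]
eef_rot: [0.0, 0.854, 0.521, 0.0]
wrist_force: [0.6, 0.3, -1.5]
opening: 0.747
grasp_force: 66.1
```

Emit:
jog_arm(series=[[[0,0,0.5,0,0,0,50],[0,0,0.5,0,0,0,50],[0,0,0.5,0,0,0,50],[0,0,0.5,0,0,0,50],[0,0,0.5,0,0,0,50],[0,0,0.5,0,0,0,50],[0,0,0.5,0,0,0,50],[0,0,0.5,0,0,0,50],[0,0,0.5,0,0,0,50],[0,0,0,0,0,0,50]]])

```text
time_s: 21.55
eef_pos: [0.5362, -0.0009, 0.0498]
eef_rot: [-0.0, 0.854, 0.521, -0.0]
wrist_force: [0.0, 0.5, -1.2]
opening: 0.747
grasp_force: 66.1
```

Emit:
jog_arm(series=[[[0,0,0.5,0,0,0,50],[0,0,0.5,0,0,0,50],[0,0,0,0,0,0,50],[0,0,0,0,0,0,50],[0,0,0,0,0,0,50],[0,0,0,0,0,0,50],[0,0,0,0,0,0,50],[0,0,0,0,0,0,50],[0,0,0,0,0,0,50],[0,0,0,0,0,0,50]]])

```text
time_s: 22.55
eef_pos: [0.5362, -0.0009, 0.0489]
eef_rot: [-0.0, 0.854, 0.521, -0.0]
wrist_force: [0.0, 0.7, -1.0]
opening: 0.745
grasp_force: 66.3
```

Emit:
jog_arm(series=[[[0,0,0.5,0,0,0,50],[0,0,0,0,0,0,50],[0,0,0.5,0,0,0,50],[0,0,0,0,0,0,50],[0,0,0.5,0,0,0,50],[0,0,0,0,0,0,50],[0,0,0,0,0,0,50],[0,0,0,0,0,0,50],[0,0,0,0,0,0,50],[0,0,0,0,0,0,50]]])

```text
time_s: 23.55
eef_pos: [0.5364, -0.001, 0.0486]
eef_rot: [0.0, 0.854, 0.521, 0.0]
wrist_force: [-6.1, 0.4, 11.5]
opening: 0.752
grasp_force: 67.8
```

Resting on the ramps (11.5 N at about 7.7 mm below the rim), so the lugs sit at the other set of corners. I lift, turn 60° counter-clockwise, and feel again.

Emit:
jog_arm(series=[[[0,0,-4,0,0,0,50],[0,0,-3,0,0,0,50],[0,0,0,0,0,-0.149,50],[0,0,0,0,0,-0.149,50],[0,0,0,0,0,-0.149,50],[0,0,0,0,0,-0.149,50],[0,0,0,0,0,-0.149,50],[0,0,0,0,0,-0.149,50],[0,0,0,0,0,-0.149,50],[0,0,0,0,0,0,50]]])

```text
time_s: 24.55
eef_pos: [0.5361, -0.0009, 0.0542]
eef_rot: [-0.0, 0.48, 0.877, -0.0]
wrist_force: [-0.9, 0.7, 0.2]
opening: 0.748
grasp_force: 66.1
```

```bash
python3 al.py|grep -v body; python3 -c "
from h import *
print(ctrl.get_obs()['q'].round(3))"
```

```text
24.55 [ 0.53614706 -0.00089131  0.05418776] 0.7482482912114944 [-0.9  0.7  0.2]
tool y ang 32.61972724779914
collar z 0.09788776168895869
wrist ctop 16434 117.3 [501.  -34.4 114.9] [572.9  33.1 121.4] [array([537.,   0.]), np.float64(36.0)]
wrist rim 916 102.5 [525.6 -23.5  97.6] [557.9   6.7 105.5] [array([541.7,  -8.7]), np.float64(16.5)]
side ctop 301 118.7 [515.  -34.8 115.1] [572.   31.9 121.3] [array([ 5.377e+02, -2.000e-01]), np.float64(35.7)]
scene ctop 165 117.5 [504.4 -33.3 114.9] [571.5  32.1 121.2] [array([537.,  -0.]), np.float64(35.9)]
[-0.223  0.263  1.812  0.     1.067 -0.788]
```

Emit:
jog_arm(series=[[[0,0,2,0,0,0,50],[0,0,2,0,0,0,50],[0,0,1,0,0,0,50],[0,0,0.5,0,0,0,50],[0,0,0.5,0,0,0,50],[0,0,0.5,0,0,0,50],[0,0,0.5,0,0,0,50],[0,0,0,0,0,0,50],[0,0,0,0,0,0,50],[0,0,0,0,0,0,50]]])

```text
time_s: 25.7
eef_pos: [0.5362, -0.0009, 0.0474]
eef_rot: [0.0, 0.481, 0.877, 0.0]
wrist_force: [-0.5, -0.1, -0.4]
opening: 0.749
grasp_force: 66.1
```

Past the earlier contact height with no force. I continue down to the strainer.

Emit:
jog_arm(series=[[[0,0,0.5,0,0,0,50],[0,0,0.5,0,0,0,50],[0,0,0.5,0,0,0,50],[0,0,0.5,0,0,0,50],[0,0,0.5,0,0,0,50],[0,0,0.5,0,0,0,50],[0,0,0.5,0,0,0,50],[0,0,0,0,0,0,50],[0,0,0,0,0,0,50],[0,0,0,0,0,0,50]]])

```text
time_s: 26.7
eef_pos: [0.5362, -0.0009, 0.0439]
eef_rot: [0.0, 0.481, 0.877, -0.0]
wrist_force: [-0.2, -0.7, -0.9]
opening: 0.747
grasp_force: 66.1
```

Emit:
jog_arm(series=[[[0,0,0.4,0,0,0,50],[0,0,0.4,0,0,0,50],[0,0,0.2,0,0,0,50],[0,0,0,0,0,0,50],[0,0,0,0,0,0,50],[0,0,0,0,0,0,50],[0,0,0,0,0,0,50],[0,0,0,0,0,0,50],[0,0,0,0,0,0,50],[0,0,0,0,0,0,50]]])

```text
time_s: 27.7
eef_pos: [0.5362, -0.0009, 0.0429]
eef_rot: [-0.0, 0.481, 0.877, 0.0]
wrist_force: [-0.9, -0.2, 1.0]
opening: 0.748
grasp_force: 66.2
```

Emit:
jog_arm(series=[[[0,0,0,0,0,0.1,50],[0,0,0,0,0,0.1,50],[0,0,0,0,0,0.1,50],[0,0,0,0,0,0.1,50],[0,0,0,0,0,0.1,50],[0,0,0,0,0,0.1,50],[0,0,0.1,0,0,0.1,50],[0,0,0.1,0,0,0,50],[0,0,0,0,0,0,50],[0,0,0,0,0,0,50]]])

```text
time_s: 28.7
eef_pos: [0.5364, -0.001, 0.0428]
eef_rot: [0.0, 0.752, 0.66, 0.0]
wrist_force: [0.9, -0.9, 1.2]
opening: 0.747
grasp_force: 66.3
```

```bash
python3 al.py|grep -v body; python3 -c "
from h import *
print(ctrl.get_obs()['torque'].round(2))"
```

```text
28.7 [ 0.53642996 -0.00099586  0.04279607] 0.7466505072955425 [ 0.9 -0.9  1.2]
tool y ang -7.455933351385151
collar z 0.08649606540371224
wrist ctop 15838 106.0 [503.  -36.  103.5] [572.5  35.9 110. ] [array([537.,   0.]), np.float64(36.0)]
wrist rim 3216 104.5 [513.2 -23.9 100.5] [561.   23.9 105.5] [array([537.,  -0.]), np.float64(24.0)]
side ctop 531 107.4 [501.7 -34.9 103.5] [570.   31.2 109.8] [array([536.7,  -1.4]), np.float64(35.3)]
side rim 56 103.6 [518.9 -18.6 102.2] [550.7  17.9 105.5] [array([534.9,  -1.4]), np.float64(20.7)]
scene ctop 156 106.0 [503.  -27.1 103.6] [571.9  34.9 109.9] [array([536.9,  -0. ]), np.float64(35.8)]
scene rim 24 104.4 [516.7   2.8  98.4] [558.5  22.7 105.3] [array([537.6,   8.6]), np.float64(21.0)]
[-0.09 -0.15 -0.01]
```

Emit:
jog_arm(series=[[[0,0,0,0,0,0.08,50],[0,0,0.2,0,0,0.08,50],[0,0,0.3,0,0,0.08,50],[0,0,0.3,0,0,0.08,50],[0,0,0.3,0,0,0.08,50],[0,0,0,0,0,0,50],[0,0,0,0,0,0,50],[0,0,0,0,0,0,50],[0,0,0,0,0,0,50],[0,0,0,0,0,0,50]]])

```text
time_s: 29.85
eef_pos: [0.5361, -0.0011, 0.0415]
eef_rot: [0.0, 0.868, 0.497, -0.0]
wrist_force: [-1.2, -3.8, 2.0]
opening: 0.75
grasp_force: 66.4
```

```bash
python3 al.py|grep ctop; python3 -c "
from h import *
print(ctrl.get_obs()['torque'].round(2))"
```

```text
wrist ctop 15846 104.7 [501.1 -33.9 102.2] [573.   32.6 108.7] [array([537.,   0.]), np.float64(36.0)]
side ctop 605 106.2 [501.  -34.2 102.3] [571.6  32.6 108.7] [array([536.8,   0. ]), np.float64(35.8)]
scene ctop 199 104.9 [501.8 -17.3 102.3] [572.3  32.1 108.6] [array([537.1,   0.8]), np.float64(35.4)]
[-0.65  0.13 -0.01]
```

Emit:
jog_arm(series=[[[0,0,0.1,0,0,0.08,50],[0,0,0.2,0,0,0.08,50],[0,0,0.2,0,0,0.08,50],[0,0,0.2,0,0,0.08,50],[0,0,0,0,0,0,50],[0,0,0,0,0,0,50],[0,0,0,0,0,0,50],[0,0,0,0,0,0,50],[0,0,0,0,0,0,50],[0,0,0,0,0,0,50]]])

```text
time_s: 31.0
eef_pos: [0.5361, -0.0009, 0.0406]
eef_rot: [-0.0, 0.936, 0.352, -0.0]
wrist_force: [2.1, -4.7, -8.2]
opening: 0.748
grasp_force: 67.6
```

```bash
python3 al.py|grep -v wrist; python3 -c "
from h import *
print(ctrl.get_obs()['torque'].round(2))"
```

```text
31.0 [ 0.53610581 -0.0009477   0.04056592] 0.7477988324915003 [ 2.1 -4.7 -8.2]
tool y ang -48.800276644264635
collar z 0.08426591944573958
side ctop 583 105.1 [501.8 -35.2 101.3] [570.   34.9 107.7] [array([537.,  -0.]), np.float64(35.7)]
side rim 176 104.3 [514.3 -22.7 100.2] [560.4  22.1 105.5] [array([ 5.373e+02, -5.000e-01]), np.float64(23.5)]
side body 273 56.9 [500.  -36.7  45.2] [571.1  10.4  67.9] [array([536.3,  -3.9]), np.float64(36.7)]
scene ctop 249 103.7 [505.4 -27.8 101.3] [572.1  35.4 107.8] [array([5.371e+02, 4.000e-01]), np.float64(35.6)]
scene rim 124 103.1 [514.9 -23.   98. ] [559.8  22.6 105.4] [array([5.37e+02, 1.00e-01]), np.float64(23.9)]
scene body 217 57.5 [527.8 -36.5  45.1] [574.1  33.1  67.9] [array([542.9,  -1.6]), np.float64(34.9)]
[-0.82 -0.44 -0.14]
```

Emit:
jog_arm(series=[[[0,0,0.3,0,0,0.04,50],[0,0,0.2,0,0,0.04,50],[0,0,0.2,0,0,0.04,50],[0,0,0,0,0,0,50],[0,0,0,0,0,0,50],[0,0,0,0,0,0,50],[0,0,0,0,0,0,50],[0,0,0,0,0,0,50],[0,0,0,0,0,0,50],[0,0,0,0,0,0,50]]])

```text
time_s: 32.15
eef_pos: [0.5361, -0.0011, 0.0402]
eef_rot: [0.0, 0.955, 0.296, -0.0]
wrist_force: [1.4, -4.8, -5.8]
opening: 0.748
grasp_force: 67.9
```

```bash
python3 al.py|grep -v -e body -e rim; python3 -c "
from h import *
print(ctrl.get_obs()['torque'].round(2))"
```

```text
32.15 [ 0.53609392 -0.00113363  0.0401939 ] 0.7477049628871396 [ 1.4 -4.8 -5.8]
tool y ang -55.615506676734284
collar z 0.08389389776367555
wrist ctop 15787 103.3 [503.2 -35.9 100.9] [570.7  35.9 107.4] [array([537.,   0.]), np.float64(36.0)]
side ctop 555 104.7 [502.2 -35.2 100.9] [568.   35.8 107.4] [array([5.363e+02, 3.000e-01]), np.float64(35.6)]
scene ctop 265 103.2 [503.3 -31.5 100.9] [571.1  35.9 107.2] [array([5.371e+02, 2.000e-01]), np.float64(35.8)]
[-0.83 -0.18  0.3 ]
```

Emit:
jog_arm(series=[[[0,0,0,0,0,0,70],[0,0,0,0,0,0,75],[0,0,0,0,0,0,85],[0,0,0,0,0,0,85],[0,0,0,0,0,0,85],[0,0,-10,0,0,0,85],[0,0,-20,0,0,0,85],[0,0,-30,0,0,0,85],[0,0,-30,0,0,0,85],[0,0,-10,0,0,0,85]]])

```text
time_s: 33.3
eef_pos: [0.5385, -0.0014, 0.1444]
eef_rot: [0.002, 0.955, 0.295, 0.003]
wrist_force: [-0.2, 0.1, 1.2]
opening: 0.996
grasp_force: 0.0
```

Run:
```python
from h import *
o=ctrl.get_obs(); print(o["time_s"],o["eef_pos"],o["wrist_force"].round(1))
for n in("wrist","side"):
    c=cam(n);P=cloud(c);z=P[...,2]; r=np.hypot(P[...,0]-.537,P[...,1])
    m=(z>.1)&(z<.1085)&(r<.031)&(r>.0145); A=np.c_[P[m][:,:2]-[.537,0],np.ones(m.sum())]; print(n,m.sum(),np.median(z[m]),np.linalg.lstsq(A,z[m],rcond=None)[0].round(4))
    m=(z>.1)&(z<.1085)&(r<.045); print(cv2.minEnclosingCircle((P[m][:,:2]*1000).astype(np.float32)))
    m=(z>.112)&(z<.13)&(r<.02); print("tab",m.sum(),np.median(z[m]))
    m=(z>.099)&(z<.108)&(r<.0115);print("disk",m.sum(),np.median(z[m]))
    if n=="wrist": f=c["frame"]
cv2.imwrite("pics/end.png",cv2.convertScaleAbs(f,alpha=1.5))
```

```text
33.3 [ 0.53853156 -0.00136321  0.14442074] [-0.2  0.1  1.2]
wrist 4345 0.1030760492026096 [0.0097 0.0006 0.1031]
((537.3515014648438, -0.38251861929893494), 37.173072814941406)
tab 355 0.11938514144627504
disk 389 0.09990222923513292
side 397 0.10483174802806716 [0.0105 0.0061 0.1049]
((535.5950317382812, -1.3099195957183838), 37.45286560058594)
tab 57 0.11977900517813389
disk 51 0.10217844389623965
```

View pics/end.png

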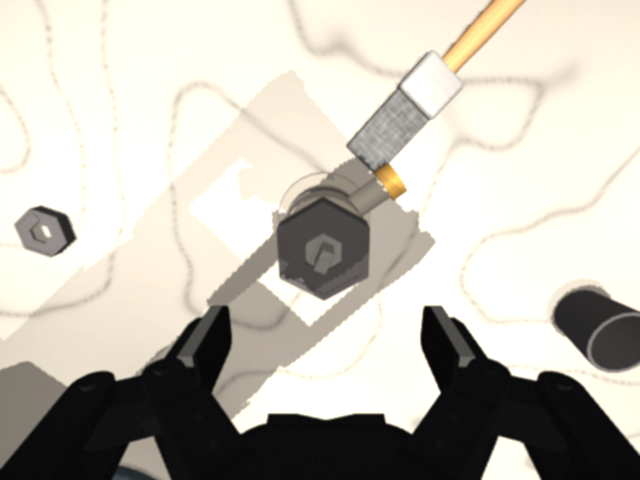

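The picture shows the collar level and centred over the mouth at (323,248), with the strainer tab in its hole. The tab sits 2.6 mm lower than when first laid, which means the collar is fully home, and the gripper is clear.

```bash
python3 -c "
from bench import ctrl
print(ctrl.hand_in())"
```

```text
the job is handed in; nothing more can be done
None
```

The strainer is seated flat in the mouth, and the middle-sized collar is screwed down over it. The tab sits about 2.6 mm lower than when first laid, so the collar is home; the gripper is clear and the job is handed in, though the hand-in returned no verdict.

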